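Put the carving chisel away in its drawer

ROBOT

A 7-joint arm with a two-finger parallel gripper is mounted at the origin on the work surface. World frame = base frame: x ahead of the robot, y to its left, z up, the work surface at z = 0. Lengths are in m, angles in degrees, forces in N, time in s.
With the tool pointing down it reaches from about 0.425 to 0.875 m from the base axis. Payload 8.4 kg.
Tool frame: the origin (TCP) lies on the centre line of the jaws, within the pads' length; the fingertips stand 17 mm ahead of it and the grasp point (between the pads) lies 2 mm behind it; z points along the fingers, y is the line along which they close (so a half turn about z gives the same grasp; the last joint's range is limited). The gripper opens to 85 mm and grips with 20 to 120 N. Pads are 22 mm wide; open, the fingers measure 114 mm over their backs; the gripper's body (76 mm by 85 mm) begins 54 mm behind the grasp point. The pads swing forward as they close: fully open they stand 13 mm farther back than shut.
Start: joints at [59.462, 19.091, 2.286, 83.961, -0.768, 76.965, -3.352], TCP at [0.273, -0.59, 0.248] pointing down, gripper open.
Joint ranges: [-147.57, 147.57], [-21.85, 119.76], [-74.77, 79.35], [14.55, 137.4], [-85.83, 265.84], [4.83, 119.75], [-152.11, 152.11]. Speed limits (degrees/s): [127.2, 127.2, 159.86, 159.86, 180, 180, 180].

INTERFACE

Orientations are given as [roll, pitch, yaw] about the fixed x, y, z axes, in that order (R = Rz(yaw) Ry(pitch) Rx(roll)).
In Python, from plant import bot, jaws, inverse_kinematics, grab_frame, camera_model gives the robot as it stands. The module is installed in compiled form; this text tells all that it offers. Calls block until the motion is done:
- bot.move_to(position, orientation): joint-space move of the TCP to a pose.
- bot.movel(position, frame=None, velocity=0.15, max_force=None): straight line of the TCP; frame=None keeps the orientation; velocity is the mean speed in m/s. With max_force (N) it stops when the force on the tool has changed by that much, and returns True; else False.
- bot.move_j(angles): joint-space move.
- jaws.set_gripper(opening, grasp_force=None): finger opening in m; grasp_force is the grip in N (None keeps the last); returns when the fingers have stopped.
- bot.wait(seconds).
- inverse_kinematics(position, orientation): joint angles nearest the present ones, or None.
- grab_frame(name): name is "scene" or "top" or "wrist"; returns (picture, depth): 384x512x3 uint8, red, green, blue; 384x512 float32, m along the optical axis (not along the pixel's ray), 0 where there is no reading.
- camera_model(name): a dict with "fx", "fy", "cx", "cy" (pixels), "k1" (the pictures are not rectified: a ray, as slopes to the right and down, at radius r is drawn at 1 + k1 r^2 times it, then the intrinsics apply), "origin" and "attitude" of the camera in the world. Camera axes: x right, y down, z forward; pixel columns grow to the right and rows downward; lengths in m; the calibration is good to about 2 mm. A picture is of the moment at which its call begins: read the wrist's pose just before it. camera_model takes no time and is no camera call; for the wrist camera it gives the pose at the moment of the call.
A pose or a line that the arm cannot do raises bot.IKError and nothing moves.
- bot.finish_job(): hands the job in; it is judged then, once.
Readings, each from a call of its own:
- bot.current_clock(): time.
- bot.current_joints(): joint angles.
- bot.current_qd(): joint speeds.
- bot.current_tau(): joint torques, N m.
- bot.current_ee_pos(): TCP position.
- bot.current_eef_rot(): TCP orientation.
- bot.current_force(): force on the tool from outside, world axes, zero at the start.
- bot.current_wrist_torque(): the same for the moment, N m.
- bot.current_width(): finger opening in m.
- bot.current_grasp_force(): force on a finger pad.
Only numpy, scipy, OpenCV 4.12 (cv2) and the standard library are available. Lean on these libraries where they do the work, as an engineer would, in place of code of your own. Each camera call takes 0.05 s, during which the arm holds its last target. There are 200 camera calls.

TASK

The carving is finished: pick the purple-handled chisel up from the black board and lay it down, without dropping it, flat on the floor of the empty tray in the open drawer, with its blade towards the back of the drawer. Then slide the drawer fully shut without slamming it. Leave the lower drawer shut; the other tools stay in their trays and everything else on the table stays where it is.

Things in the scene. Friction and masses are not known exactly. Their poses are not given: they have to be found in the camera images.
- chisel_grip (a point): carving chisel with a purple handle 88 long x 22 wide x 18 high (rounded edges), brass ferrule and narrow flat steel blade, 140 long in all, 40 to 85 g, lying flat on the black board. The point is at the middle of the handle, half-way up (9 mm above the chisel's underside); x points along the chisel to the blade, y across the handle, z up. The butt end is 44 mm behind the point, the blade's end 96 mm ahead of it.
- chisel_tip (a point): end of the same chisel's blade, 96 mm ahead of the handle's middle and at the same height; same axes
- chisel: the same chisel; origin on its underside below the middle of the handle, x towards the blade, z up
- board: black-painted wooden carving board, 300 (x) x 320 (y) x 12 high, fixed to the table; origin at the centre of its underside. The chisel and the pencil lie on it.
- cabinet: plywood desktop drawer unit, 334 wide x 260 deep x 172 high, fixed; origin on its underside at the middle of its front edge; its drawers open along its -x, roughly towards the robot. Two drawers with pale green fronts; only the upper one is open, the lower stays shut.
- drawer (a joint): opening of the upper drawer in m: 0 fully shut (front flush with the cabinet), starts pulled out to its stop at 0.20, grows as it slides out along the cabinet's -x. Slides stiffly, about 1.5 N plus 8 N per m/s, and stays where it is left.
- lower (a joint): opening of the lower drawer in m, 0 shut as it starts; it is not used and stays shut
- drawer_handle (a point): middle of the upper drawer's steel bar handle: a round bar 10 thick and 100 long along the cabinet's y, 35 mm in front of the drawer's face and 132 mm above the table, i.e. 40 mm below the cabinet's top; moves with the drawer; same axes as the cabinet. The front is 308 wide x 60 high x 14 thick, from 98 to 158 mm above the table. Behind it lie the trays, standing 105 mm above the table; the drawer's side walls reach up to 143 mm.
- tray_empty: the empty tray: white plastic open tray, 160 long (its x) x 96 wide (its y) x 30 high, walls and floor 2.5 (inside 155 x 91), one of three standing side by side, loose but snug, in the drawer; origin at the centre of its underside, x towards the back of the drawer, z up. The three trays' order in the drawer varies. The chisel goes in here; its centre is 96 mm behind the drawer's face.
- tray_oak: tray that holds the pale-handled gouge: same white plastic open tray, 160 long (its x) x 96 wide (its y) x 30 high, walls and floor 2.5 (inside 155 x 91), one of three standing side by side, loose but snug, in the drawer; origin at the centre of its underside, x towards the back of the drawer, z up. The three trays' order in the drawer varies. 
- tray_walnut: tray that holds the dark-handled gouge: same white plastic open tray, 160 long (its x) x 96 wide (its y) x 30 high, walls and floor 2.5 (inside 155 x 91), one of three standing side by side, loose but snug, in the drawer; origin at the centre of its underside, x towards the back of the drawer, z up. The three trays' order in the drawer varies. 
- gouge_oak_grip (a point): gouge of the same size with a pale wooden handle, in its tray, blade to the back. Its point lies at the middle of the handle, half-way up (9 mm above its underside, 11.5 mm above the tray's underside); x along the tool towards the blade, z up.
- gouge_walnut_grip (a point): V-tool of the same size with a dark brown wooden handle, in its tray, blade to the back. Its point lies at the middle of the handle, half-way up (9 mm above its underside, 11.5 mm above the tray's underside); x along the tool towards the blade, z up.
- pencil: yellow pencil 150 long, 8 thick, lying on the far part of the board; origin at its blunt end, underneath, x towards the point
- mallet: wooden carving mallet lying on the table right of the board: round head 105 long, up to 72 across, handle 125 long; origin under where head and handle meet, x towards the head
- stone: grey and white sharpening stone on a dark wooden base, 190 x 75 x 38 high, left of the drawer unit; origin at the centre of its underside
- glue: white glue bottle with a yellow label and a red cap, 56 across, 140 high, behind the board; origin at the centre of its underside
- brush: wooden bench brush 260 long, 32 high, in front of the jars, left of the drawer; origin underneath at its middle, x towards the bristles
There are look-alikes about, which are no part of the job. There is more than one size of the part that bears gouge_walnut_grip; the job needs the middle-sized.

How it is judged:
By the outcome, as a careful person would: the job done as asked, in the order asked, and still so for the second after the job is handed in, with the robot touching nothing.
It also fails if it takes over 61 s, if anything falls off the work surface, if the arm or the gripper's body presses on something with over 40 N, if the wrist force passes 120 N, or if a joint passes its speed limit or range.

## Working session

There is one attempt and no reset: what is moved stays moved. The work goes in short steps, each a Python script; the robot and the scene stay as the last script left them, time stands still between calls to the robot, and variables do not carry over. Pictures are saved under pics/ and viewed, at most 10 in all, crops included, and the job is handed in when it is done.

```bash
mkdir -p pics; cat > h.py <<'E'
import numpy as np, cv2
from plant import bot, jaws, inverse_kinematics, grab_frame, camera_model
from scipy.spatial.transform import Rotation as R
def att(m):
    a=np.array(m["attitude"],float)
    return a if a.shape==(3,3) else R.from_euler('xyz',a,degrees=True).as_matrix()
def rays(m,uv):
    K=np.array([[m["fx"],0,m["cx"]],[0,m["fy"],m["cy"]],[0,0,1]])
    p=cv2.undistortPoints(np.array(uv,float).reshape(-1,1,2),K,np.array([m["k1"],0,0,0.])).reshape(-1,2)
    return np.c_[p,np.ones(len(p))]
def onplane(m,uv,z):
    d=rays(m,uv)@att(m).T; o=np.array(m["origin"])
    return o+d*((z-o[2])/d[:,2])[:,None]
def withdepth(m,uv,D):
    uv=np.array(uv).reshape(-1,2); d=D[uv[:,1].astype(int),uv[:,0].astype(int)]
    return np.array(m["origin"])+(rays(m,uv)*d[:,None])@att(m).T
def tri(m1,uv1,m2,uv2):
    out=[]
    d1=rays(m1,uv1)@att(m1).T; d2=rays(m2,uv2)@att(m2).T
    for a,b in zip(d1,d2):
        s=np.linalg.lstsq(np.c_[a,-b],np.array(m2["origin"])-np.array(m1["origin"]),rcond=None)[0]
        p=np.array(m1["origin"])+s[0]*a;q=np.array(m2["origin"])+s[1]*b
        out.append(np.r_[(p+q)/2,np.linalg.norm(p-q)])
    return np.array(out)
def snap(n,fn):
    m=camera_model(n);I,D=grab_frame(n)
    cv2.imwrite(f"pics/{fn}.png",I[:,:,::-1]);np.savez(f"pics/{fn}.npz",I=I,D=D,m=np.array([m],object));return m,I,D
def load(fn):
    z=np.load(f"pics/{fn}.npz",allow_pickle=True);return z["m"][0],z["I"],z["D"]
E
python3 - <<'E'
from h import *
for n in("scene","top","wrist"):
    m,I,D=snap(n,n+"0");print(n,m)
a=cv2.imread("pics/scene0.png");b=cv2.imread("pics/top0.png");cv2.imwrite("pics/both.png",cv2.resize(np.vstack([a,b]),(400,600)))
print(bot.current_clock())
E
```

```text
scene {'fx': 412.6786697572014, 'fy': 412.6786697572014, 'cx': 255.4792806530956, 'cy': 190.27632050962012, 'k1': -0.0018928521389441051, 'origin': array([ 1.303588  , -0.31021917,  1.10659567]), 'attitude': array([-140.61264131,    0.75834965,   70.70628444])}
top {'fx': 389.057372067444, 'fy': 389.057372067444, 'cx': 265.1429400504408, 'cy': 190.59595610310237, 'k1': -0.07892011555834527, 'origin': array([ 0.42054364, -0.03199994,  1.3257606 ]), 'attitude': array([-175.81753166,    0.19825688,  -89.11399332])}
wrist {'fx': 330.96327595229445, 'fy': 330.96327595229445, 'cx': 257.0511658027722, 'cy': 196.13678436859678, 'k1': -0.06718096189449553, 'origin': array([ 0.33980721, -0.55868209,  0.37414073]), 'attitude': array([ 1.63296128e+02,  4.70253513e-02, -6.50850922e+01])}
0.15
```

View pics/top0.png

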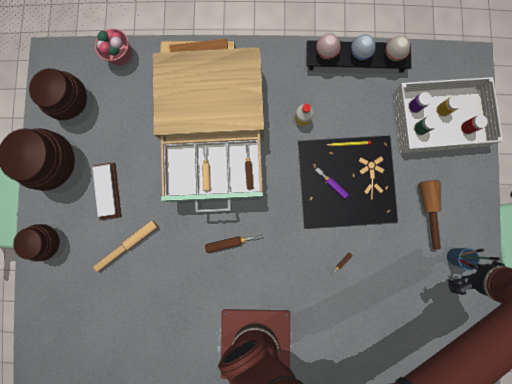

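View pics/scene0.png

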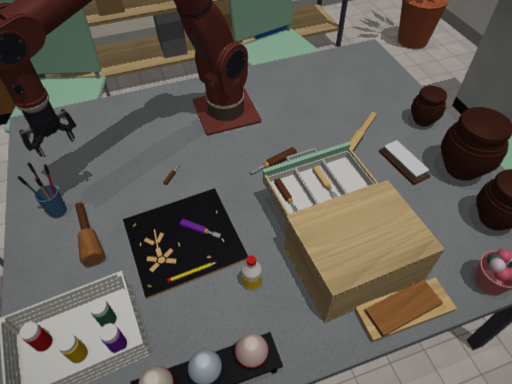

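Top view: the chisel is at about (330,181) with its blade up-left, towards (315,167). The empty tray is the left one at (182,168), and the green front and handle are at (212,200). The scene view agrees: chisel at (200,229), empty tray at (350,172). An outsized V-tool lies on the table in front of the drawer at (230,243).

```bash
cat >> h.py <<'E'
def purple(I,box=None,smin=90):
    h=cv2.cvtColor(I,cv2.COLOR_RGB2HSV); k=cv2.inRange(h,(125,smin,50),(155,255,255))
    if box: 
        z=np.zeros_like(k);x0,y0,x1,y1=box;z[y0:y1,x0:x1]=255;k&=z
    n,l,s,c=cv2.connectedComponentsWithStats(k)
    i=1+np.argmax(s[1:,4]);k=(l==i).astype(np.uint8)
    return c[i],cv2.minAreaRect(cv2.findNonZero(k)),s[i,4],k
E
python3 - <<'E'
from h import *
mt,T,DT=load("top0");ms,S,DS=load("scene0")
ct,rt,at,kt=purple(T,(300,140,400,225));cs,rs,as_,ks=purple(S,(130,190,245,290))
print(ct,rt,at,cs,rs,as_)
print("tri",tri(mt,[ct],ms,[cs]),withdepth(mt,[ct],DT),withdepth(ms,[cs],DS))
# tray/green front: point cloud from top
v,u=np.mgrid[0:384,0:512];P=withdepth(mt,np.c_[u.ravel(),v.ravel()],DT).reshape(384,512,3)
h=cv2.cvtColor(T,cv2.COLOR_RGB2HSV)
g=cv2.inRange(h,(50,40,90),(90,255,255));g[:150]=0;g[230:]=0;g[:,:140]=0;g[:,280:]=0
r=cv2.minAreaRect(cv2.findNonZero(g));bx=cv2.boxPoints(r);print("green",r,onplane(mt,bx,.158).round(4))
for q in[(182,170),(165,170),(176,190),(207,180),(249,180),(210,90),(330,200),(300,200),(350,260),(206,210)]:print(q,P[q[1],q[0]].round(4),T[q[1],q[0]])
for p in [[.45,-.2,.35],[.5,.12,.4]]:
  for y in (0,90,-90): print(p,y,inverse_kinematics(p,[180,0,y]))
E
```

```text
[337.34358974 187.86153846] ((337.4754943847656, 187.93585205078125), (26.291831970214844, 7.371541976928711), 42.51044845581055) 195 [192.36764706 225.44607843] ((192.18325805664062, 225.3868865966797), (25.89790153503418, 8.004805564880371), 19.653823852539062) 204
tri [[ 0.52869533 -0.26754495  0.02537384  0.00187435]] [[ 0.52763323 -0.26665376  0.03532504]] [[ 0.53165913 -0.26680511  0.02902318]]
green ((211.51632690429688, 196.4033966064453), (4.884903907775879, 101.24063110351562), 87.68627166748047) [[ 0.4846  0.2888  0.158 ]
 [ 0.5017 -0.0172  0.158 ]
 [ 0.487  -0.0181  0.158 ]
 [ 0.4699  0.2877  0.158 ]]
(182, 170) [0.571  0.238  0.1068] [215 214 216]
(165, 170) [0.5674 0.2862 0.1304] [123 121 118]
(176, 190) [0.507  0.2543 0.1102] [214 213 215]
(207, 180) [0.5386 0.1548 0.1243] [213 173 119]
(249, 180) [0.5403 0.024  0.1262] [96 60 40]
(210, 90) [0.8103 0.1464 0.1721] [194 166 121]
(330, 200) [ 0.4878 -0.2456  0.0148] [44 41 44]
(300, 200) [ 0.4871 -0.1455 -0.0017] [124 128 128]
(350, 260) [ 0.2855 -0.318  -0.0032] [120 125 125]
(206, 210) [0.4451 0.1535 0.1373] [197 201 197]
[0.45, -0.2, 0.35] 0 [ 31.954114    -0.74021534 -12.95558451  95.06313455  -0.16642629
  85.65825825 -70.98782645]
[0.45, -0.2, 0.35] 90 [ 39.85166668  -0.39964175 -20.77289021  94.71761328  -0.14214612
  85.65606328  19.0900053 ]
[0.45, -0.2, 0.35] -90 None
[0.5, 0.12, 0.4] 0 [  33.8281526     5.11154819  -55.41573671   85.32501842    4.2084931
   91.7635855  -111.35106318]
[0.5, 0.12, 0.4] 90 [ 26.94176571   4.15541675 -47.64722038  85.55594419   3.07093322
  91.63953934 -20.54240956]
[0.5, 0.12, 0.4] -90 None
```

```bash
python3 - <<'E'
from h import *
ms,S,DS=load("scene0")
print(withdepth(ms,[(50,205),(45,165),(57,168),(40,172),(90,250),(65,130),(252,262)],DS).round(3))
print(bot.current_eef_rot())
p=np.array(bot.current_ee_pos())
bot.movel(p+[0,0,.1])
j=np.array(bot.current_joints());print(j)
j[0]-=37; bot.move_j(j)
print(bot.current_ee_pos(),bot.current_eef_rot(),bot.current_clock())
m,I,D=snap("wrist","w1");print(m["origin"],m["attitude"])
E
```

```text
[[ 0.335 -0.676  0.076]
 [ 0.292 -0.64   0.204]
 [ 0.092 -0.673 -0.001]
 [ 0.088 -0.734 -0.004]
 [ 0.543 -0.572  0.068]
 [ 0.272 -0.547  0.299]
 [ 0.777 -0.149  0.136]]
[-1.79925823e+02  6.39061544e-03  2.48510955e+01]
[59.21846321 17.50296284  2.6781627  74.74272397 -0.80631275 87.86153352
 -3.34155416]
[ 0.57153559 -0.30821366  0.3464862 ] [-1.79916145e+02  5.61373793e-02  6.16758425e+01] 2.4833
[ 0.60680553 -0.24357997  0.47304551] [ 1.63226528e+02  6.32948516e-02 -2.82591566e+01]
```

View pics/w1.png

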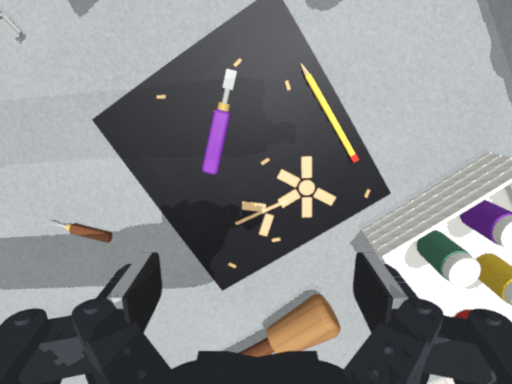

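The wrist view shows the purple handle from (222,108) to (210,173), with the blade tip at (230,71). I'll take a second view from lower down to triangulate, then grasp.

```bash
cat >> h.py <<'E'
def handle(I):
    c,r,a,k=purple(I)
    b=cv2.boxPoints(r); e=[(b[i]+b[(i+1)%4])/2 for i in range(4)]
    L=[np.linalg.norm(b[i]-b[(i+1)%4]) for i in range(4)]
    i=int(np.argmin(L)); s=np.array([e[i],e[(i+2)%4]])   # short sides' mids
    return s[np.argsort(-s[:,1])],r   # butt (lower in image) first
E
python3 - <<'E'
from h import *
m1,I1,_=load("w1"); s1,r1=handle(I1);print(s1,r1)
P=onplane(m1,s1,.021);d=P[1]-P[0];yaw=np.degrees(np.arctan2(d[1],d[0]));print(P,yaw,np.linalg.norm(d))
c=P.mean(0);t=np.array([np.cos(np.radians(yaw)),np.sin(np.radians(yaw)),0])
q=c-.10*t;q[2]=.26
bot.move_to(q,[180,0,yaw])
m2,I2,D2=snap("wrist","w2");s2,r2=handle(I2);print(s2,r2)
X=tri(m1,s1,m2,s2);print(X)
P=onplane(m2,s2,.021);d=P[1]-P[0];print(P,np.degrees(np.arctan2(d[1],d[0])),np.linalg.norm(d),bot.current_joints(),bot.current_clock())
E
```

```text
[[208.46338 173.67072]
 [222.08777 110.09024]] ((215.27557373046875, 141.88047790527344), (17.949661254882812, 65.02386474609375), 12.094757080078125)
[[ 0.49746363 -0.30220954  0.021     ]
 [ 0.55747622 -0.23610835  0.021     ]] 47.76401007152867 0.08927977386215395
[[256.5 112. ]
 [256.5  24. ]] ((256.5, 68.0), (88.0, 21.0), 90.0)
[[ 4.99483045e-01 -3.00719309e-01  2.99698422e-02  7.19353758e-04]
 [ 5.57797787e-01 -2.36127155e-01  2.41101144e-02  7.41507897e-05]]
[[ 0.49907977 -0.30066493  0.021     ]
 [ 0.5581954  -0.23563612  0.021     ]] 47.72702102516798 0.08788290095225496 [26.86321667  9.86830897  6.16338433 94.04744715 -1.10812702 76.05502066
 -9.02169582] 3.225
```

View pics/w2.png

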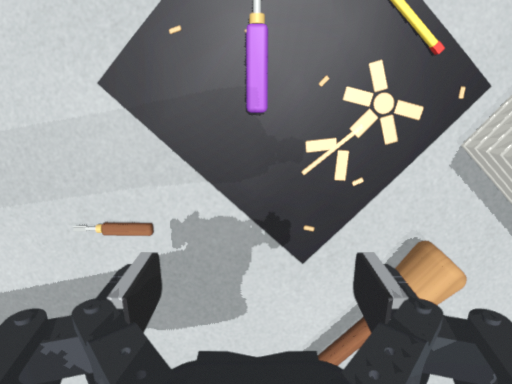

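The handle is centred at (0.5286, -0.2682), with yaw 47.7°, measured length 88 mm and top about 0.03. All of these match the given sizes, so I'll grasp it.

```bash
python3 - <<'E'
from h import *
jaws.set_gripper(.045,50)
c=[.5286,-.2682];o=[180,0,47.7]
bot.move_to([*c,.10],o)
hit=bot.movel([*c,.0315],velocity=.06,max_force=4);print(hit,bot.current_ee_pos())
jaws.set_gripper(0,50);print(bot.current_width(),bot.current_grasp_force(),bot.current_ee_pos())
bot.movel([*c,.05],velocity=.05); bot.movel([*c,.30],velocity=.25)
print(bot.current_width(),bot.current_grasp_force(),bot.current_force())
# view of tray 
print(inverse_kinematics([.46,.10,.34],[180,0,3]),bot.current_joints(),bot.current_clock())
snap("wrist","w3")
E
```

```text
False [ 0.52889626 -0.26837722  0.03197166]
0.020901470018342205 49.696937799453735 [ 0.5290249  -0.26839833  0.03208393]
0.02058067737801387 49.02617812156677 [-0.66673545 -1.00559295 -0.1387743 ]
[  -2.09525198   -3.18505638  -14.76866443   98.51325264   -0.81519589
   84.56733155 -103.76491346] [ 20.29318568  11.23742529   2.70921976  88.00841737  -0.53308877
  80.91095074 -19.26280421] 7.775
```

View pics/w3.png

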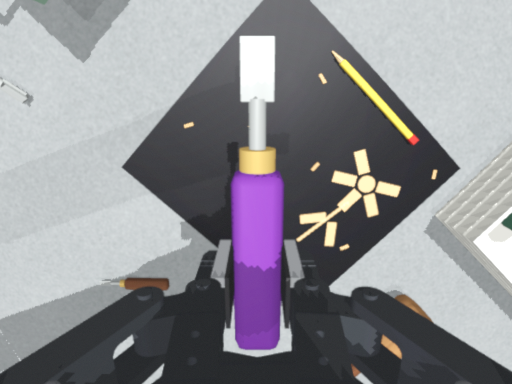

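The chisel is held straight between the pads, tip at (257,38), butt at (258,345). Now I'll view the tray from two poses.

```bash
python3 - <<'E'
from h import *
m,I,D=load("w3")
print("tip,ferrule,butt-ish",withdepth(m,[(257,45),(257,95),(257,190),(257,320)],D).round(4))
p=np.array([.529,-.2684,.30])
bot.move_to([.47,.12,.34],[180,0,3.2]);m,I,D=snap("wrist","w4")
bot.movel([.45,.07,.30]);snap("wrist","w5")
print(bot.current_joints(),bot.current_clock(),bot.current_width())
h=cv2.cvtColor(I,cv2.COLOR_RGB2HSV);g=cv2.inRange(h,(50,40,80),(90,255,255))
c=max(cv2.findContours(g,0,2)[0],key=cv2.contourArea);print(cv2.minAreaRect(c),cv2.contourArea(c))
E
```

```text
tip,ferrule,butt-ish [[ 0.5906 -0.1993  0.2895]
 [ 0.5782 -0.213   0.2885]
 [ 0.5536 -0.2401  0.2974]
 [ 0.512  -0.2859  0.2974]]
[  -0.60371163   -4.45088197  -13.0024518   104.21161765   -1.03389153
   80.05715112 -100.15543872] 9.9917 0.020764047013350755
((160.1021728515625, 156.51663208007812), (19.848451614379883, 160.12071228027344), 88.93909454345703) 2732.0
```

View pics/w4.png

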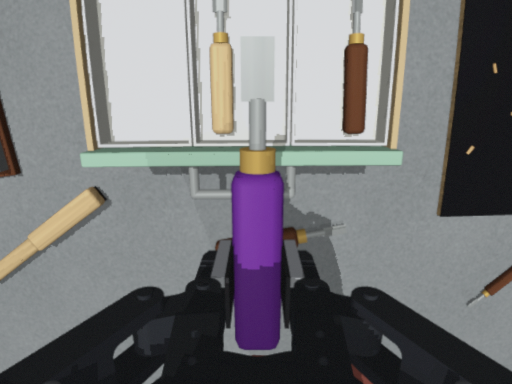

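View pics/w5.png

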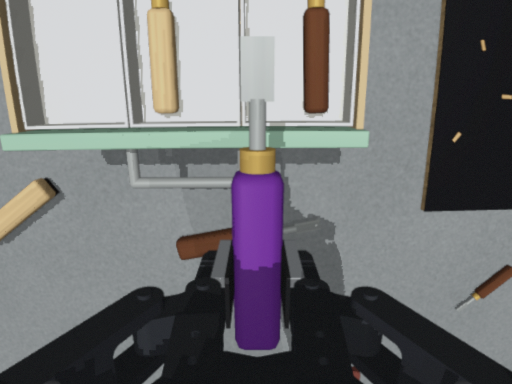

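The empty tray is the left one: its right rim is at column 190 in w4 and 128 in w5. The green front's top edge is at row 157 (w4) and row 138 (w5). Next I'll triangulate the front's ends and the tray rims.

```bash
python3 - <<'E'
from h import *
def band(fn):
    m,I,D=load(fn);h=cv2.cvtColor(I,cv2.COLOR_RGB2HSV);g=cv2.inRange(h,(50,40,80),(90,255,255))
    g[:100]=0;g[200:]=0
    n,l,s,c=cv2.connectedComponentsWithStats(g)
    k=np.isin(l,[i for i in range(1,n) if s[i,4]>150]).astype(np.uint8)
    pts=cv2.findNonZero(k)
    r=cv2.minAreaRect(pts);b=cv2.boxPoints(r)
    L=b[b[:,0]<r[0][0]];Rr=b[b[:,0]>r[0][0]]
    L=L[np.argsort(L[:,1])];Rr=Rr[np.argsort(Rr[:,1])]
    return m,I,D,np.array([L[0],L[1],Rr[0],Rr[1]])  # inner/outer L, inner/outer R
m4,I4,D4,b4=band("w4");m5,I5,D5,b5=band("w5");print(b4,b5)
print("tri",tri(m4,b4,m5,b5).round(4));
for m,b in((m4,b4),(m5,b5)):
    Q=onplane(m,b,.158);print(Q.round(4));y=Q[1]-Q[3];print("width",np.linalg.norm(y),"yaw",np.degrees(np.arctan2(-y[0],y[1])))
for m,I,D,rows in((m4,I4,D4,(60,120)),(m5,I5,D5,(60,105))):
    for r in rows:
        g=cv2.GaussianBlur(cv2.cvtColor(I,cv2.COLOR_RGB2GRAY),(1,3),0)[r].astype(int)
        print(r,[(x,g[x]) for x in range(1,420) if abs(g[x+1]-g[x-1])>45 and g[x]<210][:40])
for m,D,fn in((m4,D4,4),(m5,D5,5)):
    print("floor",withdepth(m,[(150,60) if fn==4 else (80,60)],D))
    v,u=np.mgrid[0:384,0:512]
    P=withdepth(m,np.c_[u.ravel(),v.ravel()],D).reshape(384,512,3)
    for r in ((60,120) if fn==4 else (60,105)):
        z=P[r,:,2];xs=[x for x in range(0,420) if .130<z[x]<.140];print(r,[(x,P[r,x].round(3).tolist()) for x in xs])
E
```

```text
[[ 79.95341 146.62247]
 [ 80.06424 166.57742]
 [401.9602  144.83356]
 [402.07104 164.78851]] [[-8.5732229e-02  1.2808430e+02]
 [ 1.0507202e-01  1.5015471e+02]
 [ 3.6793863e+02  1.2490251e+02]
 [ 3.6812943e+02  1.4697292e+02]]
tri [[ 4.905e-01  2.893e-01  1.567e-01  4.000e-04]
 [ 4.723e-01  2.884e-01  1.612e-01  1.000e-04]
 [ 5.084e-01 -1.780e-02  1.529e-01  1.100e-03]
 [ 4.911e-01 -1.700e-02  1.627e-01  2.000e-04]]
[[ 0.491   0.2885  0.158 ]
 [ 0.4716  0.2902  0.158 ]
 [ 0.5094 -0.0158  0.158 ]
 [ 0.4904 -0.0193  0.158 ]]
width 0.3100035973714543 yaw 3.4912143702448883
[[ 0.4905  0.2883  0.158 ]
 [ 0.4717  0.291   0.158 ]
 [ 0.5082 -0.0159  0.158 ]
 [ 0.4905 -0.0186  0.158 ]]
width 0.31017189457628686 yaw 3.4588721575589076
60 [(81, np.int64(182)), (82, np.int64(142)), (83, np.int64(89)), (86, np.int64(96)), (87, np.int64(171)), (89, np.int64(203)), (90, np.int64(131)), (102, np.int64(139)), (104, np.int64(181)), (186, np.int64(199)), (187, np.int64(152)), (189, np.int64(192)), (191, np.int64(190)), (192, np.int64(134)), (195, np.int64(107)), (196, np.int64(146)), (232, np.int64(126)
[... 6018 characters left out ...]
, 0.13]), (123, [0.512, 0.19, 0.134]), (124, [0.512, 0.188, 0.137]), (125, [0.512, 0.188, 0.136]), (126, [0.512, 0.187, 0.136]), (127, [0.512, 0.187, 0.134]), (128, [0.512, 0.187, 0.13]), (129, [0.512, 0.184, 0.136]), (130, [0.512, 0.183, 0.137]), (131, [0.512, 0.182, 0.136]), (132, [0.512, 0.184, 0.13]), (237, [0.517, 0.091, 0.137]), (238, [0.517, 0.09, 0.136]), (239, [0.517, 0.09, 0.136]), (242, [0.517, 0.087, 0.135]), (243, [0.517, 0.086, 0.135]), (244, [0.517, 0.085, 0.136]), (245, [0.517, 0.085, 0.132]), (349, [0.523, -0.006, 0.131]), (351, [0.523, -0.006, 0.135]), (352, [0.523, -0.007, 0.136]), (353, [0.523, -0.008, 0.135]), (354, [0.523, -0.009, 0.135]), (355, [0.523, -0.009, 0.137])]
```

```bash
python3 - <<'E'
from h import *
for fn,c,r0 in(("w4",150,130),("w5",85,110)):
    m,I,D=load(fn)
    rows=np.arange(r0,r0+50);Q=onplane(m,[(c,r) for r in rows],.135);Z=withdepth(m,[(c,r) for r in rows],D)
    Q2=onplane(m,[(c,r) for r in rows],.158)
    for i,r in enumerate(rows): print(r,I[r,c],Q[i].round(4)[:2],Q2[i].round(4)[:1],Z[i,2].round(3))
E
```

```text
130 [215 217 219] [0.5071 0.2276] [0.5096] 0.107
131 [215 216 219] [0.5061 0.2276] [0.5087] 0.108
132 [215 217 219] [0.5051 0.2276] [0.5078] 0.109
133 [215 217 219] [0.5041 0.2277] [0.5069] 0.108
134 [215 216 218] [0.5031 0.2277] [0.5059] 0.109
135 [215 217 219] [0.5021 0.2277] [0.505] 0.108
136 [215 217 219] [0.5011 0.2278] [0.5041] 0.108
137 [215 217 218] [0.5001 0.2278] [0.5032] 0.108
138 [215 216 219] [0.4991 0.2278] [0.5022] 0.108
139 [212 214 216] [0.4981 0.2278] [0.5013] 0.108
140 [182 183 184] [0.4971 0.2279] [0.5004] 0.108
141 [143 144 140] [0.4961 0.2279] [0.4994] 0.116
142 [130 131 126] [0.4951 0.2279] [0.4985] 0.125
143 [145 146 142] [0.4941 0.228 ] [0.4976] 0.132
144 [206 207 208] [0.4931 0.228 ] [0.4966] 0.136
145 [211 213 212] [0.4921 0.228 ] [0.4957] 0.136
146 [167 173 170] [0.4911 0.2281] [0.4947] 0.135
147 [ 97 113 103] [0.4901 0.2281] [0.4938] 0.13
148 [ 88 110  97] [0.4891 0.2281] [0.4929] 0.136
149 [ 88 112  97] [0.488  0.2282] [0.4919] 0.142
150 [ 88 112  97] [0.487  0.2282] [0.491] 0.147
151 [ 97 123 106] [0.486  0.2282] [0.49] 0.156
152 [138 172 151] [0.485  0
[... 3056 characters left out ...]
55 0.2266] [0.4793] 0.16
146 [166 199 179] [0.4746 0.2267] [0.4785] 0.159
147 [165 198 178] [0.4737 0.2268] [0.4777] 0.158
148 [156 189 169] [0.4728 0.2268] [0.4768] 0.16
149 [142 167 153] [0.4719 0.2269] [0.476] 0.159
150 [138 145 145] [0.471 0.227] [0.4752] -0.0
151 [139 144 146] [0.4701 0.2271] [0.4743] 0.001
152 [140 144 146] [0.4692 0.2271] [0.4735] 0.001
153 [139 144 145] [0.4683 0.2272] [0.4726] 0.0
154 [137 142 143] [0.4674 0.2273] [0.4718] 0.001
155 [135 141 142] [0.4664 0.2274] [0.4709] 0.001
156 [135 140 142] [0.4655 0.2274] [0.4701] 0.002
157 [135 141 142] [0.4646 0.2275] [0.4692] -0.0
158 [137 141 143] [0.4637 0.2276] [0.4684] 0.002
159 [138 143 144] [0.4627 0.2277] [0.4675] 0.0
```

The tray centre comes out at about (0.571, 0.2375), yaw 3.5°, floor z 0.108. The front face is at x 0.4756, which is 95.5 mm ahead of the centre (given: 96). The handle target is (0.545, 0.236).

```bash
python3 - <<'E'
from h import *
c=[.545,.2359];o=[180,0,3.5]
bot.move_to([*c,.24],o);bot.movel([*c,.140],velocity=.1)
bot.wait(.2);print(bot.current_ee_pos(),bot.current_eef_rot(),bot.current_force(),bot.current_width())
hit=bot.movel([*c,.1245],velocity=.015,max_force=3);z=bot.current_ee_pos();print(hit,z,bot.current_force())
if hit and abs(z[2]-.128)<.004:
    jaws.set_gripper(.042);bot.wait(.2);print(bot.current_width())
    bot.movel([z[0],z[1],.25],velocity=.12)
    bot.movel([.45,.20,.30],velocity=.25)
    snap("wrist","w6")
print(bot.current_clock(),bot.current_joints())
E
```

```text
[0.5452802  0.23602656 0.14055339] [-1.79985694e+02 -5.24803104e-02  3.49891707e+00] [ 0.37852316 -0.30768739 -0.77910803] 0.020917827293835844
True [0.54511765 0.23583476 0.12754626] [-0.30894567 -0.47197671  5.18489807]
0.04202062052514875
15.3083 [  -6.67113664    0.59671783  -22.42561933   99.59276646    0.21851296
   79.99429149 -115.64768612]
```

View pics/w6.png

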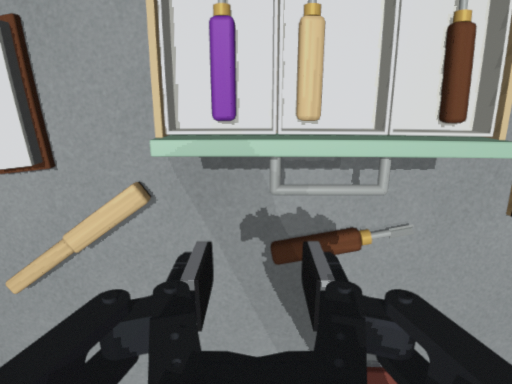

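The chisel lies in the left tray at (223,70), parallel to the walls with its blade to the back. The bar handle runs from (275,190) to (388,190). Next I'll push the drawer shut by the bar.

```bash
python3 - <<'E'
from h import *
m,I,D=load("w6");hb=onplane(m,[(331,190)],.132)[0];print("bar",hb,withdepth(m,[(331,190)],D))
hb=(hb+np.array([.4463,.1334,.132]))/2
a=np.array([np.cos(np.radians(3.48)),np.sin(np.radians(3.48)),0])
P=lambda s,z=.130: (hb+a*s)*[1,1,0]+[0,0,z]
jaws.set_gripper(0)
for s in(-.036,-.033,-.03):
    if inverse_kinematics(P(s),[180,0,3.48]) is not None: break
print(s)
bot.move_to(P(s,.26),[180,0,3.48]);bot.movel(P(s),velocity=.12)
print(bot.current_ee_pos(),bot.current_force(),bot.current_joints())
hit=bot.movel(P(-.006),velocity=.02,max_force=1.2);p=np.array(bot.current_ee_pos());s0=(p-hb)@a;print("contact",hit,s0,bot.current_force())
s0=min(s0,-.012)
hit=bot.movel(P(s0+.180),velocity=.06,max_force=20);print(hit,bot.current_force(),(np.array(bot.current_ee_pos())-hb)@a)
hit=bot.movel(P(s0+.215),velocity=.02,max_force=6);print(hit,bot.current_force(),(np.array(bot.current_ee_pos())-hb)@a-s0,bot.current_clock())
E
```

```text
bar [0.44522051 0.13057117 0.132     ] [[0.44721235 0.13245416 0.13949141]]
-0.036
[0.41030237 0.13003456 0.13063749] [-0.21124935 -0.17579948 -0.17358506] [  -3.09786099    0.4051621   -20.31070405  120.38989081    0.17063783
   59.16575311 -110.01427534]
contact True -0.01571973630031148 [0.07127919 0.05842549 0.96782653]
False [-1.25881099  0.24932626 -0.62732068] 0.16428713282617066
True [-0.19710428 -0.6586958  -0.30777629] 0.199485914140461 22.6583
```

The push stopped after 199.5 mm of travel, as expected. I'll back off and verify.

```bash
python3 - <<'E'
from h import *
p=np.array(bot.current_ee_pos());a=np.array([np.cos(np.radians(3.48)),np.sin(np.radians(3.48)),0])
bot.movel(p-.05*a,velocity=.06);bot.movel(p-.05*a+[0,0,.12],velocity=.15);bot.movel(p-.20*a+[0,0,.17],velocity=.2)
m,I,D=snap("wrist","w7")
v,u=np.mgrid[0:384,0:512];Q=withdepth(m,np.c_[u.ravel(),v.ravel()],D)
l=(Q-np.array([.4812,.1355,0])); X=l@a; Y=l@np.array([-a[1],a[0],0])
for y in(-.1,-.06,.06,.1):
    k=abs(Y-y)<.005; f=k&(Q[:,2]>.10)&(Q[:,2]<.15);t=k&(Q[:,2]>.165)&(Q[:,2]<.18)
    print(y,"face min/med X",X[f].min() if f.any() else None,np.median(X[f]) if f.any() else None,"cab top front",X[t].min() if t.any() else None)
snap("top","t7")
z=cv2.imread("pics/t7.png")[30:290,90:450];w=cv2.imread("pics/w7.png")
cv2.imwrite("pics/v7.png",np.hstack([cv2.resize(z,(415,300)),cv2.resize(w,(385,300))]))
print(bot.current_clock())
E
```

```text
-0.1 face min/med X None None cab top front None
-0.06 face min/med X None None cab top front None
0.06 face min/med X None None cab top front None
0.1 face min/med X None None cab top front None
25.625
```

View pics/v7.png

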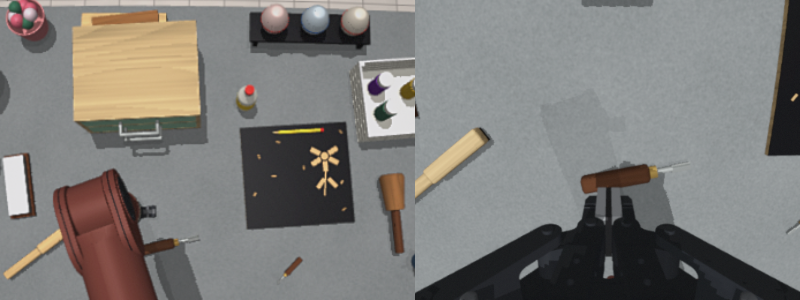

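The drawer looks shut in the top view, with both handles in line below the cabinet front and the bench items in place. I'll check flushness with the depth image.

```bash
python3 - <<'E'
from h import *
a=np.array([np.cos(np.radians(3.48)),np.sin(np.radians(3.48)),0])
m,I,D=load("t7")
v,u=np.mgrid[0:384,0:512];Q=withdepth(m,np.c_[u.ravel(),v.ravel()],D)
l=(Q-np.array([.4812,.1355,0])); X=l@a; Y=l@np.array([-a[1],a[0],0])
for lo,hi in((-.14,-.07),(.07,.14)):
  k=(Y>lo)&(Y<hi)
  for z0,z1 in((.02,.08),(.105,.15),(.165,.18)):
    f=k&(Q[:,2]>z0)&(Q[:,2]<z1)&(X>.1)&(X<.4);print(lo,(z0,z1),f.sum(),np.percentile(X[f],[1,10,50]).round(4) if f.any() else None)
f=(Q[:,2]>.12)&(Q[:,2]<.15)&(abs(Y)<.03)&(X>.05)&(X<.19);print("bar",f.sum(),np.median(X[f]) if f.any() else None,"expect",.165)
print(np.abs(load("top0")[1][130:230,300:400].astype(int)-I[130:230,300:400]).mean())
E
```

```text
-0.14 (0.02, 0.08) 77 [0.1991 0.1995 0.2002]
-0.14 (0.105, 0.15) 73 [0.1987 0.1995 0.2002]
-0.14 (0.165, 0.18) 1477 [0.2004 0.2176 0.2968]
0.07 (0.02, 0.08) 76 [0.1996 0.2001 0.2008]
0.07 (0.105, 0.15) 67 [0.1995 0.2    0.2008]
0.07 (0.165, 0.18) 1436 [0.2014 0.2184 0.2983]
bar 63 0.16426360786774816 expect 0.165
8.393266666666667
```

The upper face is flush with the lower face and the cabinet front to within 0.5 mm. The 6 N stop, against 1.5 N of friction, also points to the end stop.

```bash
python3 -c "
from plant import bot
print(bot.finish_job())"
```

```text
the job is handed in; nothing more can be done
None
```

The chisel lies flat in the empty tray with its blade to the back, the upper drawer is pushed fully shut, and the job was handed in after about 26 s of the 61 s allowed; no verdict was shown.

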